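# Find and release the latched key on the key station

## Task

One of the four identical blue keys on the grey key station has been left latched down. Starting at the end with the amber lamp, tap each of the four keys lightly in turn with the fingertips to feel which one it is, without pushing any key far down; after all four taps, press the latched key right down and let go so that it springs up like the others. Do not push the other keys down, and leave the multimeter, breaker, terminal block and screwdriver where they lie.

Things in the scene. Friction and masses are not known exactly. Their poses are not given: they have to be found in the camera images.
- station: grey control-key station standing on the bench, box 110 (x) x 310 (y) x 60 mm high; origin at the centre of its underside, z up; its long side runs along its y axis. The amber lamp, 16 mm wide and 5 mm high, is on its top face 135 mm from the middle towards +y
- place1 (a point): point on the station's top face (60 mm above the bench) at the centre of the first (next to the amber lamp) key position; the four places are 58 mm apart in a row along the station's y axis
- place2 (a point): point on the station's top face (60 mm above the bench) at the centre of the second key position; the four places are 58 mm apart in a row along the station's y axis
- place3 (a point): point on the station's top face (60 mm above the bench) at the centre of the third key position; the four places are 58 mm apart in a row along the station's y axis
- place4 (a point): point on the station's top face (60 mm above the bench) at the centre of the fourth (furthest from the lamp) key position; the four places are 58 mm apart in a row along the station's y axis
- switch_a: switch with one key, sitting at one of the four places (which one varies; the letters say nothing about the place); origin on the station's top face at the key's centre, z up. Black 42 mm square frame 2 mm high (does not resist touch), blue 30 mm square key cap with a small white bar; the cap's top is 14 mm above this origin when the key is up
- key_a (a joint): depth of the key of switch_a below its raised position, m: 0 up, 0.005 latched down, 0.009 bottomed. An up key is springy: it starts to move at about 2.3 N, takes about 4.5 N at 3 mm and 6.5 N at 6 mm. A latched key does not move under a touch of less than about 4 N; pressed to the bottom (the force peaks at about 6.5 N on the way; some 4 mm beyond its latched depth) it trips, and springs up by itself when let go
- switch_b: switch with one key, sitting at one of the four places (which one varies; the letters say nothing about the place); origin on the station's top face at the key's centre, z up. Black 42 mm square frame 2 mm high (does not resist touch), blue 30 mm square key cap with a small white bar; the cap's top is 14 mm above this origin when the key is up
- key_b (a joint): depth of the key of switch_b below its raised position, m: 0 up, 0.005 latched down, 0.009 bottomed. An up key is springy: it starts to move at about 2.3 N, takes about 4.5 N at 3 mm and 6.5 N at 6 mm. A latched key does not move under a touch of less than about 4 N; pressed to the bottom (the force peaks at about 6.5 N on the way; some 4 mm beyond its latched depth) it trips, and springs up by itself when let go
- switch_c: switch with one key, sitting at one of the four places (which one varies; the letters say nothing about the place); origin on the station's top face at the key's centre, z up. Black 42 mm square frame 2 mm high (does not resist touch), blue 30 mm square key cap with a small white bar; the cap's top is 14 mm above this origin when the key is up
- key_c (a joint): depth of the key of switch_c below its raised position, m: 0 up, 0.005 latched down, 0.009 bottomed. An up key is springy: it starts to move at about 2.3 N, takes about 4.5 N at 3 mm and 6.5 N at 6 mm. A latched key does not move under a touch of less than about 4 N; pressed to the bottom (the force peaks at about 6.5 N on the way; some 4 mm beyond its latched depth) it trips, and springs up by itself when let go
- switch_d: switch with one key, sitting at one of the four places (which one varies; the letters say nothing about the place); origin on the station's top face at the key's centre, z up. Black 42 mm square frame 2 mm high (does not resist touch), blue 30 mm square key cap with a small white bar; the cap's top is 14 mm above this origin when the key is up
- key_d (a joint): depth of the key of switch_d below its raised position, m: 0 up, 0.005 latched down, 0.009 bottomed. An up key is springy: it starts to move at about 2.3 N, takes about 4.5 N at 3 mm and 6.5 N at 6 mm. A latched key does not move under a touch of less than about 4 N; pressed to the bottom (the force peaks at about 6.5 N on the way; some 4 mm beyond its latched depth) it trips, and springs up by itself when let go
- meter_mid (a point): loose orange and black multimeter lying on the bench, 88 x 180 x 47 mm high; point at its middle, 20 mm up
- breaker_mid (a point): loose white circuit breaker with a blue toggle, 76 x 36 x 70 mm high; point at its middle, 30 mm up
- terminal_mid (a point): loose green terminal block, 34 x 80 x 36 mm high; point at its middle, 18 mm up
- driver_grip (a point): loose red-handled screwdriver, 190 mm long, lying on the bench beside the station; point at the middle of its handle

How it is judged:
By the outcome, as a careful person would: the job done as asked, in the order asked, and still so for the second after the job is handed in, with the robot touching nothing.
It also fails if it takes over 48 s, if anything falls off the work surface, if the arm or the gripper's body presses on something with over 40 N, if the wrist force passes 120 N, or if a joint passes its speed limit or range.

## Robot

A 7-joint arm with a two-finger parallel gripper is mounted at the origin on the work surface. World frame = base frame: x ahead of the robot, y to its left, z up, the work surface at z = 0. Lengths are in mm, angles in rad, forces in N, time in s.
With the tool pointing down it reaches from about 425 to 875 mm from the base axis. Payload 8.4 kg.
Tool frame: the origin (TCP) lies midway between the tips of the shut fingers; the grasp point (between the pads) lies 19 mm behind it; z points along the fingers, y is the line along which they close (so a half turn about z gives the same grasp; the last joint's range is limited). The gripper opens to 85 mm and grips with 20 to 120 N. Pads are 22 mm wide; open, the fingers measure 114 mm over their backs; the gripper's body (76 mm by 85 mm) begins 54 mm behind the grasp point. The pads swing forward as they close: fully open they stand 13 mm farther back than shut.
Start: joints at [-1.346, 0.333, 0.04, 1.465, -0.013, 1.343, -0.059], TCP at [206.812, 616.192, 231.308] pointing down, gripper open.
Joint ranges: [-2.58, 2.58], [-0.38, 2.09], [-1.3, 1.39], [0.25, 2.4], [-1.5, 4.64], [0.08, 2.09], [-2.65, 2.65]. Speed limits (rad/s): [2.22, 2.22, 2.79, 2.79, 3.14, 3.14, 3.14].

## Interface

Orientations are given as a unit quaternion [x, y, z, w].
In Python, from workcell import manip gives the robot as it stands.
- The arm moves only by the shell command python3 -m handwheel 'ROWS' [FORCE]. ROWS is JSON, a list of rows, each a list of 7 numbers: the shift along the tool's x, y, z scaled (see below), then the turn, a rotation vector about the tool's x, y, z scaled (see below), then the opening in per cent of the stroke, from 0 (shut) to 100 (fully open). A call has 1 to 12 rows; each row shifts and turns the commanded pose from where the row before left it, along the tool's axes as they then stand; what a row does not reach is not made up. The controller multiplies each number of a shift by 0.2 m and each number of a turn by 45 degrees. A row lasts 1/8 s, in which the tool goes at most 62.5 mm and 10.7 degrees, less where a joint would pass 70% of its speed; a pose out of reach is approached as far as the arm can. A call with a number of a shift or a turn outside -1 to 1 is refused whole. A call with a gripper value outside its range is refused whole. The fingers move at their own pace and stop on an object; FORCE is the grip in N (left out, the last holds). Time passes only in rows, so rows that do not move let the fingers close. It gives the time, the measured TCP pose, the force, the opening and the grip force at its end, in the units of the state.
- manip.sense(): the state, without advancing time (a new reading comes with each control period).
- manip.snapshot(name): name is "scene" or "top" or "wrist"; returns a dict with "image" (480x640x3 uint8, red, green, blue), "camera_matrix" (3x3 intrinsics, pixels), "k1" (the pictures are not rectified: a ray, as slopes to the right and down, at radius r is drawn at 1 + k1 r^2 times it, then the intrinsics apply), "rvec" (rotation vector, rad) and "tvec" (3), from world to camera coordinates, as OpenCV has them. Camera axes: x right, y down, z forward; pixel columns grow to the right and rows downward; lengths in mm; the calibration is good to about 2 mm. A picture is of the moment at which its call begins. There is no depth.
- manip.job_done(): hands the job in; it is judged then, once.
The state is a dict: "t": time; "joint_positions": joint angles; "dq": joint speeds; "joint_efforts": joint torques, N m; "ee_pos": TCP position; "eef_rot": TCP orientation; "force": force on the tool from outside, world axes, zero at the start; "torque": the same for the moment, N m; "gripper_width": opening from 0.0 (shut) to 1.0 (fully open); "gripper_force": force on a finger pad.
Only numpy, scipy, OpenCV 4.12 (cv2) and the standard library are available. Lean on these libraries where they do the work, as an engineer would, in place of code of your own. Each camera call takes 0.05 s, during which the arm holds its last target. There are 200 camera calls.

## Working session

There is one attempt and no reset: what is moved stays moved. The work goes in short steps, Python scripts to look and compute and a shell command to move; the robot and the scene stay as the last step left them, time stands still between calls to the robot, and variables do not carry over. Pictures are saved under pics/ and viewed, at most 10 in all, crops included, and the job is handed in when it is done.

```bash
mkdir -p pics; ls
python3 - <<'E'
from workcell import manip
import cv2,pickle
d={}
for n in("scene","top"):
    s=manip.snapshot(n); d[n]=s
    cv2.imwrite(f"pics/{n}0.png",s["image"][:,:,::-1]); print(n,s["camera_matrix"],s["k1"],s["rvec"],s["tvec"])
pickle.dump(d,open("s0.pkl","wb"))
s=manip.sense();print(s)
E
```

```text
pics
scene [[437.04434574   0.         321.24132738]
 [  0.         437.04434574 244.81502548]
 [  0.           0.           1.        ]] 0.024886348893865904 [ 0.90236435  2.50904455 -1.10245525] [ 469.04896218 -184.68779315  979.46960149]
top [[433.86967275   0.         321.10702997]
 [  0.         433.86967275 246.69029029]
 [  0.           0.           1.        ]] -0.0464121615630627 [ 2.20268366 -2.22460872  0.09066612] [-24.53726412 580.76962006 847.77304294]
{'t': 0.1, 'joint_positions': array([-1.34621285,  0.33386395,  0.03990255,  1.46617943, -0.01336432,
        1.3433145 , -0.05852489]), 'dq': array([-9.53682051e-05, -2.01850000e-03,  1.03196508e-04, -2.51889546e-03,
        4.10716499e-04,  3.55122629e-04, -3.98463697e-04]), 'joint_efforts': array([ 3.49702212e-03, -6.60006452e+01,  1.36968199e+00, -4.06488490e+01,
        1.70064729e-02,  8.64827656e-03,  2.61172545e-05]), 'ee_pos': array([206.72208447, 615.81304774, 230.49697523]), 'eef_rot': array([ 1.61215069e-01,  9.86919014e-01, -7.48378359e-04, -4.88337721e-05]), 'force': array([ 0.23277088, -0.57049387,  0.44284045]), 'torque': array([-0.03099531, -0.00772477, -0.01796598]), 'gripper_force': 0.0, 'gripper_width': 1.0007554918641068}
```

View pics/top0.png

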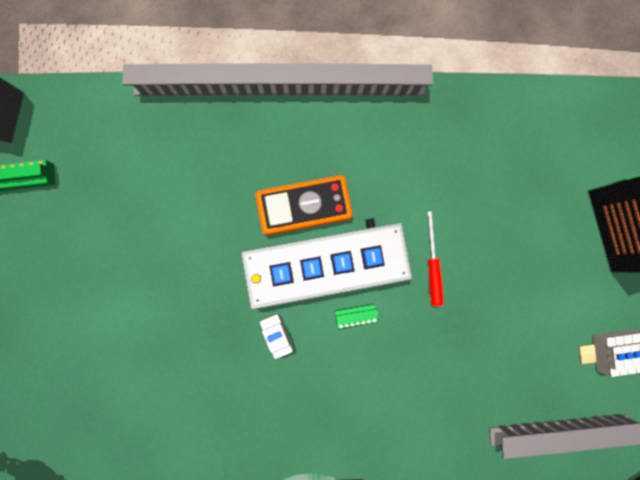

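View pics/scene0.png

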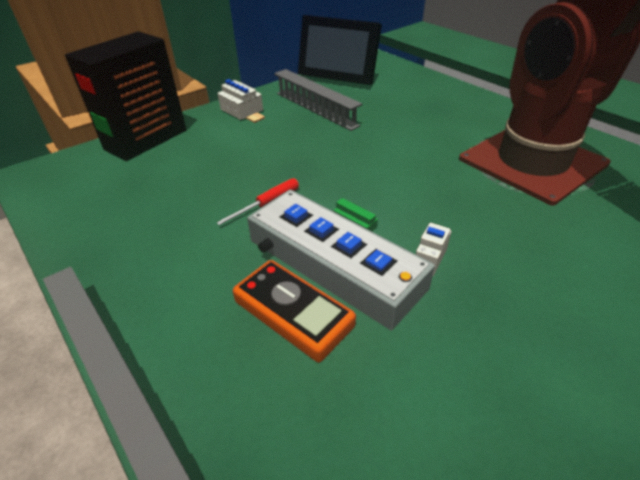

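The top view shows the amber lamp at (256,279), with keys running right from it at (281,274), (312,268), (343,262) and (373,257). The breaker (276,337), terminal block (357,317), meter (305,205) and screwdriver (434,260) lie around the station. The scene view agrees, with the lamp at (405,277).

```bash
cat > h.py <<'E'
import cv2,numpy as np
from scipy.spatial.transform import Rotation as R
def ray(s,uv):
    k=s["k1"];K=s["camera_matrix"]
    n=cv2.undistortPoints(np.array(uv,float).reshape(-1,1,2),K,np.array([k,0,0,0,0.]))[:,0]
    Rm=cv2.Rodrigues(np.array(s["rvec"],float))[0];t=np.array(s["tvec"],float).ravel()
    return -Rm.T@t,np.c_[n,np.ones(len(n))]@Rm
def plane(s,uv,z):
    c,d=ray(s,uv);return c+d*((z-c[2])/d[:,2])[:,None]
def blobs(s,lo,hi,a0,a1):
    h=cv2.cvtColor(s["image"],cv2.COLOR_RGB2HSV);m=cv2.inRange(h,lo,hi)
    n,_,st,ce=cv2.connectedComponentsWithStats(m)
    return [(c,q[4]) for c,q in zip(ce[1:],st[1:]) if a0<=q[4]<=a1]
def tri(s1,u1,s2,u2):
    out=[]
    for a,b in zip(u1,u2):
        c1,d1=ray(s1,[a]);c2,d2=ray(s2,[b]);d1=d1[0];d2=d2[0]
        x=np.linalg.lstsq(np.c_[d1,-d2],c2-c1,rcond=None)[0]
        p,q=c1+d1*x[0],c2+d2*x[1];out.append(np.r_[(p+q)/2,np.linalg.norm(p-q)])
    return np.array(out)
E
python3 - <<'E'
from h import *;import pickle
np.set_printoptions(precision=1,suppress=True)
d=pickle.load(open("s0.pkl","rb"))
U={}
for n in d:
    s=d[n]
    b=[x for x in blobs(s,(100,130,70),(125,255,255),60,900)]
    l=[x for x in blobs(s,(15,150,130),(32,255,255),15,300)]
    print(n,b,l)
    b=[x[0] for x in b if (270<x[0][0]<400 and (n=="scene" or 245<x[0][1]<285) and x[0][1]<285 and x[0][1]>190)]
    l=[x[0] for x in l if (n=="top" and abs(x[0][0]-256)<8) or (n=="scene" and abs(x[0][0]-405)<10)]
    b=sorted(b,key=lambda c:c[0]*(1 if n=="top" else -1)); U[n]=(b,l)
    p=plane(s,b,72);print(p,np.linalg.norm(np.diff(p,axis=0),axis=1),plane(s,l,64))
print(tri(d["top"],U["top"][0],d["scene"],U["scene"][0]))
print(tri(d["top"],U["top"][1],d["scene"],U["scene"][1]))
from workcell import manip
print(R.from_quat(manip.sense()["eef_rot"]).as_matrix())
E
```

```text
scene [(array([234.6,  84.4]), np.int32(78)), (array([295.4, 213.4]), np.int32(253)), (array([321. , 227.5]), np.int32(271)), (array([435.4, 231.8]), np.int32(92)), (array([348.6, 242.7]), np.int32(296)), (array([378.2, 260. ]), np.int32(299))] [(array([184.8,  88.9]), np.int32(58)), (array([196.2,  87.9]), np.int32(26)), (array([404.9, 275.8]), np.int32(64))]
[[ 534.3   50.4   72. ]
 [ 542.7   -7.    72. ]
 [ 552.6  -63.6   72. ]
 [ 562.7 -120.    72. ]] [58.  57.4 57.4] [[521.5  93.8  64. ]]
top [(array([372.5, 256.7]), np.int32(284)), (array([342.2, 262.4]), np.int32(280)), (array([311.7, 268. ]), np.int32(277)), (array([281. , 273.6]), np.int32(278)), (array([274.1, 336.1]), np.int32(67)), (array([628.3, 355.4]), np.int32(113))] [(array([255.7, 278.4]), np.int32(49))]
[[ 528.7   46.3   72. ]
 [ 538.5  -10.4   72. ]
 [ 548.3  -67.2   72. ]
 [ 558.2 -123.9   72. ]] [57.5 57.6 57.5] [[520.2  93.7  64. ]]
[[ 528.9   46.3   65.5    0.9]
 [ 538.7  -10.7   67.     0.8]
 [ 548.7  -67.9   67.     0.8]
 [ 558.7 -125.    66.9    1. ]]
[[520.4  93.5  63.1   0.8]]
[[-0.9  0.3 -0. ]
 [ 0.3  0.9 -0. ]
 [-0.  -0.  -1. ]]
```

Measured heights, lamp position and 57.5 mm pitch fit the description. Place 1 is at about (528.5, 46.9), and each next place is (+9.9, −57.2) away. I'll move above place 1 with the fingers shut, then line the tool y axis up with the station.

```bash
python3 -m handwheel '[[-0.2,-0.18,0,0,0,0,0],[-0.2,-0.18,0,0,0,0,0],[-0.2,-0.18,0,0,0,0,0],[-0.2,-0.18,0,0,0,0,0],[-0.2,-0.18,0,0,0,0,0],[-0.2,-0.18,0,0,0,0,0],[-0.2,-0.18,0,0,0,0,0],[-0.2,-0.18,0,0,0,0,0],[-0.2,-0.18,0,0,0,0,0],[-0.2,-0.18,0,0,0,0,0],[-0.2,-0.18,0,0,0,0,0],[-0.2,-0.18,0,0,0,0,0]]'
python3 -m handwheel '[[0,0,0,0,0,-0.21,0],[0,0,0,0,0,-0.21,0],[0,0,0,0,0,-0.21,0],[0,0,0,0,0,0,0],[0,0,0,0,0,0,0]]'
cat > w.py <<'E'
from h import *;from workcell import manip
import sys
np.set_printoptions(precision=4,suppress=True)
s=manip.sense();P=s["ee_pos"];M=R.from_quat(s["eef_rot"]).as_matrix()
C=np.array([543.4,-38.8]);e=np.array([-.171,.985])
print("t",s["t"],"pos",P,"F",s["force"],"w",s["gripper_width"],"x",M[:,0],"y",M[:,1],"z",M[:,2],"q7",s["joint_positions"][6])
for i in range(4):
    t=np.r_[C+e*58*(1.5-i),80]
    print(i+1,t,"shift units to z80:",M.T@(t-P)/200)
E
python3 w.py
```

```text
t: 1.6
ee_pos: [524.8, 52.3, 231.3]
eef_rot: [0.161, 0.987, 0.0, -0.0]
force: [0.6, 1.0, 0.3]
gripper_width: 0.0
gripper_force: 0.0
t: 2.22
ee_pos: [524.3, 53.9, 231.2]
eef_rot: [-0.084, 0.997, -0.0, -0.0]
force: [0.5, 0.1, 0.7]
gripper_width: 0.0
gripper_force: 0.0
t 2.225 pos [524.2667  53.878  231.1676] F [0.4683 0.0555 0.7071] w 0.0003610198285257133 x [-0.986  -0.1665  0.0003] y [-0.1665  0.986  -0.    ] z [-0.0003 -0.0001 -1.    ] q7 1.5935292310752462
1 [528.523  46.895  80.   ] shift units to z80: [-0.0154 -0.0379  0.7558]
2 [538.441 -10.235  80.   ] shift units to z80: [-0.0168 -0.3279  0.7558]
3 [548.359 -67.365  80.   ] shift units to z80: [-0.0181 -0.6178  0.7559]
4 [ 558.277 -124.495   80.   ] shift units to z80: [-0.0195 -0.9077  0.7559]
```

```bash
python3 -m handwheel '[[-0.015,-0.038,0.2,0,0,0,0],[0,0,0.2,0,0,0,0],[0,0,0.2,0,0,0,0],[0,0,0.07,0,0,0,0],[0,0,0,0,0,0,0],[0,0,0,0,0,0,0]]'
python3 - <<'E'
from workcell import manip;import cv2
cv2.imwrite("pics/w1.png",manip.snapshot("wrist")["image"][:,:,::-1])
E
python3 w.py
```

```text
t: 2.98
ee_pos: [529.7, 47.1, 98.9]
eef_rot: [-0.085, 0.996, 0.0, 0.001]
force: [-0.8, 0.6, -0.4]
gripper_width: -0.001
gripper_force: 0.0
t 3.025 pos [529.7603  47.1374  98.9145] F [ 0.2066  0.11   -0.7175] w -0.0015928510705698307 x [-0.9855 -0.1698 -0.0025] y [-0.1698  0.9855  0.0003] z [ 0.0024  0.0008 -1.    ] q7 1.68822655298758
1 [528.523  46.895  80.   ] shift units to z80: [ 0.0065 -0.0002  0.0946]
2 [538.441 -10.235  80.   ] shift units to z80: [ 0.0062 -0.2901  0.0945]
3 [548.359 -67.365  80.   ] shift units to z80: [ 0.0058 -0.58    0.0944]
4 [ 558.277 -124.495   80.   ] shift units to z80: [ 0.0054 -0.8699  0.0943]
```

View pics/w1.png

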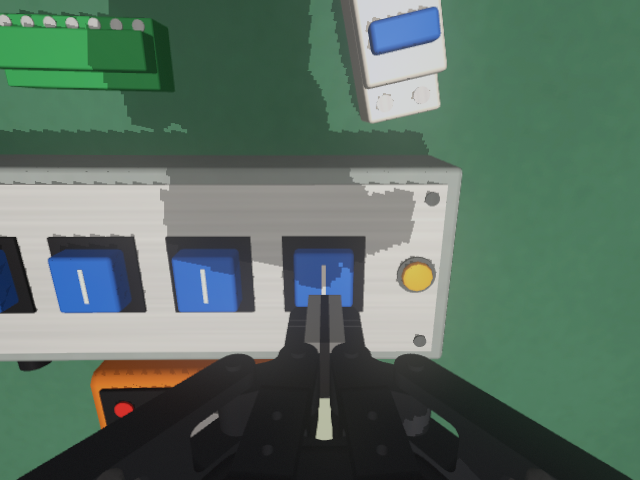

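The wrist view shows the shut fingertips at about (325,297), lined up with key 1 (323,278) next to the lamp (416,275). The other keys run to the left.

```bash
python3 -m handwheel '[[0,0,0.05,0,0,0,0],[0,0,0.05,0,0,0,0],[0,0,0,0,0,0,0],[0,0,0,0,0,0,0],[0,0,0,0,0,0,0]]'
python3 w.py|head -1
python3 -m handwheel '[[0,0,0.005,0,0,0,0],[0,0,0,0,0,0,0],[0,0,0,0,0,0,0]]'
python3 w.py|head -1
```

```text
t: 3.65
ee_pos: [528.9, 46.9, 77.5]
eef_rot: [-0.085, 0.996, 0.0, 0.0]
force: [-0.3, -2.2, 0.2]
gripper_width: -0.001
gripper_force: 0.0
t 3.65 pos [528.8593  46.9169  77.5468] F [-0.3364 -2.1844  0.1629] w -0.001325691297605072 x [-0.9854 -0.1701 -0.0004] y [-0.1701  0.9854 -0.    ] z [ 0.0004  0.     -1.    ] q7 1.7041085726022143
t: 4.03
ee_pos: [528.7, 46.9, 76.4]
eef_rot: [-0.085, 0.996, -0.0, 0.0]
force: [-0.2, 0.8, -0.5]
gripper_width: 0.004
gripper_force: 0.0
t 4.025 pos [528.6852  46.8982  76.3677] F [-0.2281  0.8024 -0.4991] w 0.003522690422986024 x [-0.9854 -0.1701 -0.0001] y [-0.1701  0.9854 -0.    ] z [ 0.0001 -0.     -1.    ] q7 1.7049539649345808
```

```bash
for i in 1; do
python3 -m handwheel '[[0,0,0.005,0,0,0,0],[0,0,0,0,0,0,0]]' | grep -E 'pos|force: \['
python3 -m handwheel '[[0,0,0.005,0,0,0,0],[0,0,0,0,0,0,0]]' | grep -E 'pos|force: \['
python3 -m handwheel '[[0,0,0.005,0,0,0,0],[0,0,0,0,0,0,0]]' | grep -E 'pos|force: \['
done; python3 -m handwheel '[[0,0,0,0,0,0,0]]'| grep -E 'pos|force: \['
```

```text
ee_pos: [528.6, 46.9, 75.2]
force: [0.3, 0.9, -0.2]
ee_pos: [528.6, 46.9, 74.2]
force: [-0.7, 0.2, -0.5]
ee_pos: [528.6, 46.9, 73.2]
force: [-0.3, 1.2, 0.2]
ee_pos: [528.7, 46.9, 73.3]
force: [-0.2, 0.2, 1.3]
```

```bash
python3 -m handwheel '[[0,0,0.005,0,0,0,0],[0,0,0,0,0,0,0]]' | grep -E 'pos|force: \['
python3 -m handwheel '[[0,0,0,0,0,0,0]]'| grep -E 'pos|force: \['
python3 -m handwheel '[[0,0,0,0,0,0,0]]'| grep -E 'pos|force: \['
```

```text
ee_pos: [528.6, 46.9, 72.2]
force: [-0.0, 0.3, -0.1]
ee_pos: [528.6, 46.9, 72.3]
force: [0.5, 0.5, 1.1]
ee_pos: [528.7, 46.9, 72.4]
force: [-0.9, -0.2, 1.1]
```

```bash
python3 -m handwheel '[[0,0,0.005,0,0,0,0],[0,0,0,0,0,0,0]]' | grep -E 'pos|force: \['
python3 -m handwheel '[[0,0,0,0,0,0,0]]'| grep -E 'pos|force: \['
python3 -m handwheel '[[0,0,0.005,0,0,0,0],[0,0,0,0,0,0,0]]' | grep -E 'pos|force: \['
python3 -m handwheel '[[0,0,0,0,0,0,0]]'| grep -E 'pos|force: \['
```

```text
ee_pos: [528.6, 46.9, 71.2]
force: [0.7, -0.2, 0.2]
ee_pos: [528.6, 46.9, 71.3]
force: [-0.1, 0.3, -0.2]
ee_pos: [528.6, 46.9, 70.2]
force: [0.2, 0.5, -0.2]
ee_pos: [528.6, 46.9, 70.3]
force: [0.3, 0.1, 0.2]
```

```bash
python3 -m handwheel '[[0,0,0.003,0,0,0,0],[0,0,0,0,0,0,0]]' | grep -E 'pos|force: \['
python3 -m handwheel '[[0,0,0,0,0,0,0]]'| grep -E 'pos|force: \['
python3 -m handwheel '[[0,0,0.003,0,0,0,0],[0,0,0,0,0,0,0]]' | grep -E 'pos|force: \['
python3 -m handwheel '[[0,0,0,0,0,0,0]]'| grep -E 'pos|force: \['
```

```text
ee_pos: [528.6, 46.9, 69.7]
force: [-0.6, 1.3, -0.3]
ee_pos: [528.6, 46.9, 69.7]
force: [0.1, 1.3, 0.8]
ee_pos: [528.7, 47.0, 69.2]
force: [-1.0, -0.4, 2.1]
ee_pos: [528.7, 46.9, 69.2]
force: [-0.4, 0.5, 1.9]
```

```bash
python3 -m handwheel '[[0,0,0.0015,0,0,0,0],[0,0,0,0,0,0,0]]' | grep -E 'pos|force: \['
python3 -m handwheel '[[0,0,0,0,0,0,0]]'| grep -E 'pos|force: \['
python3 -m handwheel '[[0,0,-0.05,0,0,0,0],[0,0,-0.05,0,0,0,0],[0,-0.145,0,0,0,0,0],[0,-0.145,0,0,0,0,0],[0,0,0.04,0,0,0,0],[0,0,0.02,0,0,0,0],[0,0,0,0,0,0,0],[0,0,0,0,0,0,0]]'| grep -E 'pos|force: \['
python3 w.py
```

```text
ee_pos: [528.7, 46.9, 69.0]
force: [-1.5, 0.3, 4.0]
ee_pos: [528.7, 46.9, 68.9]
force: [-1.2, 0.1, 4.0]
ee_pos: [538.5, -9.5, 76.9]
force: [0.2, 0.2, 0.0]
t 8.275 pos [538.5415  -9.4634  76.9195] F [0.1883 0.229  0.0225] w 0.0007912105122889393 x [-0.9852 -0.1713  0.    ] y [-0.1713  0.9852  0.0001] z [-0.      0.0001 -1.    ] q7 1.8296525102103625
1 [528.523  46.895  80.   ] shift units to z80: [ 0.0011  0.2862 -0.0154]
2 [538.441 -10.235  80.   ] shift units to z80: [ 0.0012 -0.0037 -0.0154]
3 [548.359 -67.365  80.   ] shift units to z80: [ 0.0012 -0.2936 -0.0154]
4 [ 558.277 -124.495   80.   ] shift units to z80: [ 0.0013 -0.5836 -0.0155]
```

Key 1 stayed firm with contact at about 69 mm, which is what a latched key should feel like. Now I'll tap key 2, where an up key should meet the fingers at about 74 mm.

```bash
python3 -m handwheel '[[0,-0.003,0.01,0,0,0,0],[0,0,0,0,0,0,0],[0,0,0,0,0,0,0]]' | grep -E 'pos|force: \['
python3 -m handwheel '[[0,0,0.005,0,0,0,0],[0,0,0,0,0,0,0]]' | grep -E 'pos|force: \['
python3 -m handwheel '[[0,0,0,0,0,0,0]]'| grep -E 'pos|force: \['
python3 -m handwheel '[[0,0,0.0025,0,0,0,0],[0,0,0,0,0,0,0]]' | grep -E 'pos|force: \['
python3 -m handwheel '[[0,0,0,0,0,0,0]]'| grep -E 'pos|force: \['
```

```text
ee_pos: [538.6, -10.8, 74.9]
force: [0.8, 0.1, -0.2]
ee_pos: [538.7, -10.8, 73.9]
force: [-0.6, -0.5, 1.6]
ee_pos: [538.7, -10.8, 74.0]
force: [-0.9, 0.2, 2.1]
ee_pos: [538.7, -10.8, 73.4]
force: [0.7, 0.5, 3.3]
ee_pos: [538.7, -10.8, 73.4]
force: [-0.5, 0.0, 2.4]
```

Contact is at 74 mm and the key gives slightly at about 2.8 N, so key 2 is up. Now key 3.

```bash
python3 -m handwheel '[[0,0,-0.05,0,0,0,0],[0,0,-0.03,0,0,0,0],[0,-0.145,0,0,0,0,0],[0,-0.143,0,0,0,0,0],[0,0,0.04,0,0,0,0],[0,0,0.03,0,0,0,0],[0,0,0,0,0,0,0],[0,0,0,0,0,0,0]]'| grep -E 'pos|force: \['
python3 -m handwheel '[[0,0,0.005,0,0,0,0],[0,0,0,0,0,0,0]]' | grep -E 'pos|force: \['
python3 -m handwheel '[[0,0,0,0,0,0,0]]'| grep -E 'pos|force: \['
python3 -m handwheel '[[0,0,0.005,0,0,0,0],[0,0,0,0,0,0,0]]' | grep -E 'pos|force: \['
python3 -m handwheel '[[0,0,0,0,0,0,0]]'| grep -E 'pos|force: \['
python3 w.py
```

```text
ee_pos: [548.4, -66.8, 75.3]
force: [-0.1, -0.6, -0.3]
ee_pos: [548.4, -67.4, 74.4]
force: [-0.1, 0.6, 0.3]
ee_pos: [548.4, -67.5, 74.4]
force: [-0.0, 0.8, -0.5]
ee_pos: [548.5, -67.6, 73.4]
force: [0.1, 0.4, 2.5]
ee_pos: [548.5, -67.6, 73.5]
force: [-0.7, 0.3, 2.5]
t 11.15 pos [548.5273 -67.5756  73.4587] F [-0.718   0.2665  2.516 ] w 0.0026195750396953007 x [-0.9854 -0.1701 -0.0002] y [-0.1701  0.9854 -0.    ] z [ 0.0002  0.     -1.    ] q7 1.9595536950770156
1 [528.523  46.895  80.   ] shift units to z80: [ 0.0012  0.581  -0.0327]
2 [538.441 -10.235  80.   ] shift units to z80: [ 0.0009  0.2911 -0.0327]
3 [548.359 -67.365  80.   ] shift units to z80: [ 0.0006  0.0012 -0.0327]
4 [ 558.277 -124.495   80.   ] shift units to z80: [ 0.0004 -0.2887 -0.0327]
```

Key 3 is up too. Now key 4.

```bash
python3 -m handwheel '[[0,0,-0.05,0,0,0,0],[0,0,-0.03,0,0,0,0],[0,-0.145,0,0,0,0,0],[0,-0.143,0,0,0,0,0],[0,0,0.04,0,0,0,0],[0,0,0.03,0,0,0,0],[0,0,0,0,0,0,0],[0,0,0,0,0,0,0]]'| grep -E 'pos|force: \['
python3 -m handwheel '[[0,0,0.005,0,0,0,0],[0,0,0,0,0,0,0]]' | grep -E 'pos|force: \['
python3 -m handwheel '[[0,0,0,0,0,0,0]]'| grep -E 'pos|force: \['
python3 -m handwheel '[[0,0,0.005,0,0,0,0],[0,0,0,0,0,0,0]]' | grep -E 'pos|force: \['
python3 -m handwheel '[[0,0,0,0,0,0,0]]'| grep -E 'pos|force: \['
python3 w.py
```

```text
ee_pos: [558.3, -123.6, 75.4]
force: [0.3, 0.2, 0.5]
ee_pos: [558.3, -124.1, 74.4]
force: [-1.2, -0.2, 0.1]
ee_pos: [558.2, -124.3, 74.4]
force: [-0.3, 0.1, -0.8]
ee_pos: [558.3, -124.4, 73.5]
force: [-0.5, 0.0, 1.9]
ee_pos: [558.3, -124.3, 73.5]
force: [-1.1, 0.1, 3.5]
t 12.9 pos [ 558.3104 -124.3445   73.4634] F [-1.1354  0.0563  3.4976] w 0.004081177734380953 x [-0.9854 -0.1701 -0.0002] y [-0.1701  0.9854 -0.    ] z [ 0.0002  0.     -1.    ] q7 2.0816696409177657
1 [528.523  46.895  80.   ] shift units to z80: [ 0.0011  0.8691 -0.0327]
2 [538.441 -10.235  80.   ] shift units to z80: [ 0.0008  0.5791 -0.0327]
3 [548.359 -67.365  80.   ] shift units to z80: [ 0.0006  0.2892 -0.0327]
4 [ 558.277 -124.495   80.   ] shift units to z80: [ 0.0003 -0.0007 -0.0327]
```

Key 4 is up, so key 1 is the latched one. I'll go back above it and press it right down to about 65 mm.

```bash
python3 -m handwheel '[[0,0,-0.07,0,0,0,0],[0,0,-0.07,0,0,0,0],[0,0.22,0,0,0,0,0],[0,0.22,0,0,0,0,0],[0,0.22,0,0,0,0,0],[0,0.209,0,0,0,0,0],[0,0,0,0,0,0,0],[0,0,0.07,0,0,0,0],[0,0,0.06,0,0,0,0],[0,0,0,0,0,0,0],[0,0,0,0,0,0,0]]'| grep -E 'pos|force: \['
python3 w.py | head -2
```

```text
ee_pos: [528.7, 46.2, 75.2]
force: [-0.8, 1.0, 0.9]
t 14.275 pos [528.6818  46.2308  75.1739] F [-0.821   0.9521  0.9259] w -0.002767923997794935 x [-0.9856 -0.1691  0.0005] y [-0.1691  0.9856 -0.0004] z [-0.0004 -0.0005 -1.    ] q7 1.7073652020403682
1 [528.523  46.895  80.   ] shift units to z80: [ 0.0002  0.0034 -0.0241]
```

```bash
python3 -m handwheel '[[0,0.003,0.01,0,0,0,0],[0,0,0.01,0,0,0,0],[0,0,0.01,0,0,0,0],[0,0,0,0,0,0,0],[0,0,0,0,0,0,0]]'| grep -E 'pos|force: \['
python3 -m handwheel '[[0,0,0.005,0,0,0,0],[0,0,0.005,0,0,0,0],[0,0,0,0,0,0,0]]' | grep -E 'pos|force: \['
python3 -m handwheel '[[0,0,0.005,0,0,0,0],[0,0,0,0,0,0,0]]' | grep -E 'pos|force: \['
python3 -m handwheel '[[0,0,0.005,0,0,0,0],[0,0,0,0,0,0,0]]' | grep -E 'pos|force: \['
```

```text
ee_pos: [528.5, 47.5, 69.3]
force: [0.2, -0.1, 0.2]
ee_pos: [528.6, 47.5, 67.5]
force: [-1.0, 0.6, 5.7]
ee_pos: [528.6, 47.5, 66.5]
force: [-2.2, 0.2, 5.9]
ee_pos: [528.6, 47.5, 65.5]
force: [-2.8, -0.7, 5.6]
```

```bash
python3 -m handwheel '[[0,0,0.005,0,0,0,0],[0,0,0,0,0,0,0]]' | grep -E 'pos|force: \['
python3 -m handwheel '[[0,0,0.004,0,0,0,0],[0,0,0,0,0,0,0]]' | grep -E 'pos|force: \['
```

```text
ee_pos: [528.6, 47.5, 65.1]
force: [-5.4, -0.5, 12.0]
ee_pos: [528.7, 47.5, 65.0]
force: [-9.0, -0.9, 21.8]
```

It has bottomed out: force rises steeply at 65 mm. I'll let go and check with a picture.

```bash
python3 -m handwheel '[[0,0,-0.01,0,0,0,0],[0,0,-0.02,0,0,0,0],[0,0,-0.04,0,0,0,0],[0,0,-0.1,0,0,0,0],[0,0,-0.15,0,0,0,0],[0,0,0,0,0,0,0],[0,0,0,0,0,0,0]]'| grep -E 'pos|force: \['
python3 - <<'E'
from h import *;from workcell import manip;import pickle
np.set_printoptions(precision=1,suppress=True)
d=pickle.load(open("s0.pkl","rb"))
w=manip.snapshot("wrist")["image"];n=manip.snapshot("scene")
for s in(d["scene"],n): print([(c.round(1),int(a)) for c,a in blobs(s,(100,130,70),(125,255,255),60,900)])
a,b=[cv2.resize(x["image"][180:300,230:450],(440,240),interpolation=cv2.INTER_CUBIC) for x in(d["scene"],n)]
cv2.imwrite("pics/cmp.png",np.vstack([a,b])[:,:,::-1]);cv2.imwrite("pics/w2.png",w[:,:,::-1])
E
```

```text
ee_pos: [528.3, 47.6, 127.2]
force: [-0.6, -0.9, 0.9]
[(array([234.6,  84.4]), 78), (array([295.4, 213.4]), 253), (array([321. , 227.5]), 271), (array([435.4, 231.8]), 92), (array([348.6, 242.7]), 296), (array([378.2, 260. ]), 299)]
[(array([234.7,  84.5]), 77), (array([295.4, 213.4]), 246), (array([321. , 227.5]), 271), (array([435.4, 231.8]), 92), (array([348.9, 242.7]), 312), (array([378.6, 259.3]), 341)]
```

View pics/cmp.png

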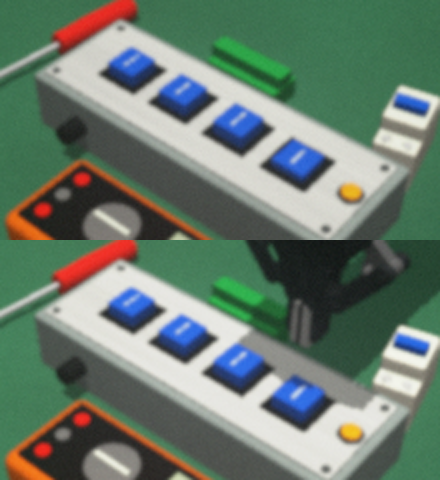

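View pics/w2.png

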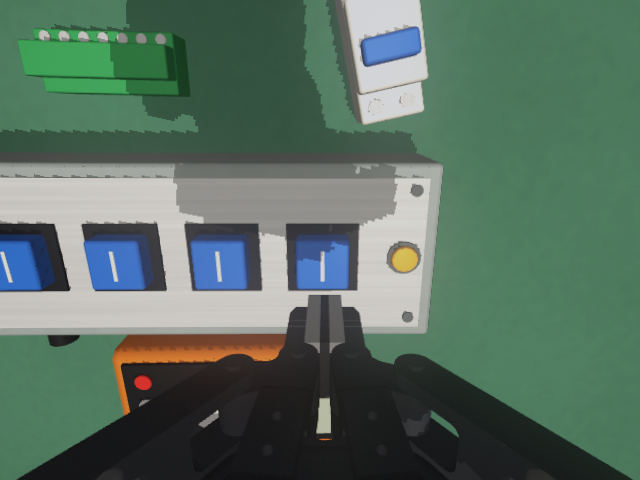

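The comparison shows key 1, lower right at (300,155) before and (300,398) after, now standing higher with its side face visible, like the others. Its blob grew from 299 to 341 px. The wrist view shows the fingers clear above the station and the loose items undisturbed.

```bash
python3 -c "
from workcell import manip
print(manip.sense()['t'],manip.job_done())"
```

```text
the job is handed in; nothing more can be done
17.25 None
```

I tapped all four keys in order from the lamp end: key 1, next to the lamp, was the latched one, so I pressed it right down and released it; the camera shows it standing up like the others with the loose items unmoved, and I handed the job in at 17.25 s.

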